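# Pry the clipped cover of a junction box loose

## Robot

A 6-joint arm with a two-finger parallel gripper is mounted at the origin on a cart in front of the work surface, level with it; the furniture and walls round the work are solid. World frame = base frame: x ahead of the robot, y to its left, z up, the work surface at z = 0. Lengths are in mm, angles in rad, forces in N, time in s.
With the tool pointing down it reaches from about 425 to 950 mm from the base axis. Payload 14.7 kg.
Tool frame: the origin (TCP) lies on the centre line of the jaws, within the pads' length; the fingertips stand 22 mm ahead of it and the grasp point (between the pads) lies 3 mm ahead of it; z points along the fingers, y is the direction in which the jaws open and shut (so a half turn about z gives the same grasp; the last joint's range is limited). The gripper opens to 85 mm and grips with 20 to 120 N. Pads are 22 mm wide; open, the fingers measure 114 mm over their backs; the gripper's body (76 mm by 85 mm) begins 54 mm behind the grasp point. The pads swing forward as they close: fully open they stand 13 mm farther back than shut.
Start: joints at [1.272, 0.48, 1.596, -0, 1.065, -0.047], TCP at [161.922, 629.503, 253.297] pointing down, gripper open.
Joint ranges: [-2.75, 2.75], [-0.82, 2.05], [0.23, 2.67], [-1.56, 4.7], [0.09, 2.69], [-2.92, 2.92]. Speed limits (rad/s): [1.89, 1.89, 2.39, 3.01, 3.01, 3.01].

## Interface

Orientations are given as a unit quaternion [w, x, y, z].
In Python, from rig import arm gives the robot as it stands.
- The arm moves only by the tool play_rows, never from a script. Its argument "motion" is a list of rows, each an object with "xyz": the shift along the tool's x, y, z in cm, a list of three; "roll": the turn about the tool's z in rad; "gripper": the opening in per cent of the stroke, from 0 (shut) to 100 (fully open). A call has exactly 8 rows; each row is the pose to reach, as a shift and turn from the pose commanded when the call began, along the tool's axes at that moment; what a row does not reach only later rows make up. A row lasts 1/10 s, in which the tool goes at most 50 mm and 8.59 degrees, less where a joint would pass 70% of its speed; a pose out of reach is approached as far as the arm can. A call with a gripper value outside its range is refused whole. The fingers move at their own pace and stop on an object; the grip force is fixed at half the most. Time passes only in rows, so rows that repeat a pose let the fingers close, or fill a call up. It gives the time, the measured TCP pose, the force and the opening at its end, in the units of the state.
- arm.get_state(): the state, without advancing time (a new reading comes with each control period).
- arm.snapshot(name): name is "scene" or "top" or "wrist"; returns a dict with "img" (420x560x3 uint8, blue, green, red), "range_z" (420x560 float32, mm along the optical axis (not along the pixel's ray), 0 where there is no reading), "fx", "fy", "cx", "cy" (pixels), "dist" ([k1, k2, p1, p2, k3] as OpenCV has them; the pictures are not rectified), "extrinsics" (4x4, takes a point from world to camera coordinates). Camera axes: x right, y down, z forward; pixel columns grow to the right and rows downward; lengths in mm; the calibration is good to about 2 mm. A picture is of the moment at which its call begins.
- arm.close_job(): hands the job in, once; it reports no verdict.
The state is a dict: "clock": time; "joint_pos": joint angles; "joint_vel": joint speeds; "tau": joint torques, N m; "eef_pos": TCP position; "tool_rot": TCP orientation; "contact_force": force on the tool from outside, world axes, zero at the start; "moment": the same for the moment, N m; "gripper_width": opening from 0.0 (shut) to 1.0 (fully open).
Only numpy, scipy, OpenCV 4.12 (cv2) and the standard library are available. Lean on these libraries where they do the work, as an engineer would, in place of code of your own. Each camera call takes 0.05 s, during which the arm holds its last target.

## Task

Take the flat pry lever, push its blade into the notch under the cover of the grey junction box and bear down on the handle, so that the blade rocks on the sill of the notch and the cover's front edge snaps up out of its two clips. Leave the cover sitting popped up on the box and lay the lever back down flat on the bench.

Things in the scene. Friction and masses are not known exactly. Their poses are not given: they have to be found in the camera images.
- lever: Flat pry lever, 0.12 kg, lying beside a screwdriver and a brass rod. Origin: underside, where handle meets blade; x to the tip, z up. Dark rubber handle x -80 to 0, 22 wide, z 0 to 20 mm, steel ferrule; flat steel blade x 0 to 95, 16 wide, z 8 to 12 (11 in the last 14 mm). Balances near x -25.
- lever_tip (a point): Middle of the blade's end: 95 mm along x and 10 mm up from the lever's origin.
- box: Grey junction box fixed to the bench, 120 (x) x 92 (y) x 118 mm high, hollow. Origin: centre of its footprint; -x is the front, z up. Front wall x -60 to -54, top (sill) at z 95; the notch is the opening from there up to the cover's underside, z 107, y +-25, between two black spring clips (x -63, to z 122) that hold the cover's front edge. A lip at the back holds its rear edge (2 mm play).
- notch (a point): Middle of the outer edge of the notch's sill, the fulcrum: in the box's frame x -60, y 0, z 95 mm. The axes are the box's. With the blade 40 mm past this edge, rocking the lever by 0.45 rad (handle down) frees the cover; at 0.55 rad the end of the handle is still 15 mm over the bench.
- cover: Grey cover plate, 0.08 kg, 107 (x) x 80 x 3 mm, raised panel 3 high. Origin on its underside, 107 mm above the box's origin when clipped down, axes as the box's; front edge at x -54. It swings up about its rear edge. The clips give way at about 5 to 10 N at the front edge; once that has risen some 7 mm they spring back beneath it and hold it up by themselves.
- cover_edge (a point): Middle of the cover's front edge, on its underside: 54 mm from the cover's origin along -x.
Mind the look-alikes: they are no part of the job. Several things have the shape of the cover; the one meant has the colours described above.

How it is judged (in metres and radians):
On the way, in this order (a step that is already met when the one before it is completed fails the run):
1. the lever's blade is in the notch, its tip at least 10 mm past the outer edge of the sill, under the cover (x of lever_tip in the frame of notch between 0.01 and 0.1 m and y of lever_tip in the frame of notch between -0.025 and 0.025 m and z of lever_tip in the frame of notch above -0.03 m and z of lever_tip in the frame of cover below 0.002 m), for 0.1 s.
2. the cover's front edge is at least 5 mm up, pushed by the lever, which is tilted handle down (at least 7 degrees) (z of cover_edge in the frame of box above 0.112 m and contact force between lever and cover above 0.1 N and angle between lever's own x axis and vertical below 1.45 rad), for 0.1 s.
At the end, for the whole second after the job is handed in: The cover's front edge stands at least 5 mm above its clipped-down height while the cover still sits on the box (within 20 mm, tilted less than 20 degrees), and the lever lies flat on the bench, both at rest (z of cover_edge in the frame of box above 0.112 m and horizontal distance between cover and box below 0.02 m and z of cover in the frame of box below 0.13 m and angle between cover's own z axis and vertical below 0.35 rad and linear speed of each of cover, lever below 0.02 m/s and height (world z) of lever below 0.025 m and height (world z) of lever_tip below 0.035 m); the robot touches nothing.
It also fails if it takes over 51 s, if anything falls off the work surface, if the arm or the gripper's body presses on something with over 40 N, if the wrist force passes 120 N, or if a joint passes its speed limit or range.

## Working session

There is one attempt and no reset: what is moved stays moved. The work goes in short steps, Python scripts to look and compute and a tool call to move; the robot and the scene stay as the last step left them, time stands still between calls to the robot, and variables do not carry over. Pictures are saved under pics/ and viewed, and the job is handed in when it is done.

Besides the shell and the picture viewer there is one more tool, called as name([rows], argument=value, ...), one row to a line, values as JSON. play_rows: Moves the arm, as the interface text tells. Its arguments: {"type":"object","properties":{"motion":{"type":"array","items":{"type":"object","properties":{"xyz":{"type":"array","items":{"type":"number"}},"roll":{"type":"number"},"gripper":{"type":"number"}}}}},"required":["motion"]}

```bash
ls; mkdir -p pics; cat > h.py <<'E'
import numpy as np, cv2, pickle
from rig import arm
def snap(n,tag):
    s=arm.snapshot(n); pickle.dump(s,open(f'pics/{tag}.pkl','wb')); cv2.imwrite(f'pics/{tag}.png',s['img']); return s
def load(tag): return pickle.load(open(f'pics/{tag}.pkl','rb'))
def px2w(s,u,v,z=None):
    K=np.array([[s['fx'],0,s['cx']],[0,s['fy'],s['cy']],[0,0,1]])
    p=cv2.undistortPoints(np.array([[[u,v]]],float),K,np.array(s['dist'],float))[0,0]
    T=np.array(s['extrinsics']); R=T[:3,:3]; t=T[:3,3]
    r=np.array([p[0],p[1],1])
    c=-R.T@t; d=R.T@r
    if z is None:
        return c+d*s['range_z'][int(round(v)),int(round(u))]
    return c+d*(z-c[2])/d[2]
def w2px(s,P):
    K=np.array([[s['fx'],0,s['cx']],[0,s['fy'],s['cy']],[0,0,1]])
    T=np.array(s['extrinsics']); rv=cv2.Rodrigues(T[:3,:3])[0]
    return cv2.projectPoints(np.array(P,float).reshape(-1,3),rv,T[:3,3],K,np.array(s['dist'],float))[0].reshape(-1,2)
def crop(tag,u0,v0,u1,v1,k,out):
    im=cv2.imread(f'pics/{tag}.png')[v0:v1,u0:u1]
    cv2.imwrite(f'pics/{out}.png',cv2.resize(im,None,fx=k,fy=k,interpolation=cv2.INTER_CUBIC))
E
python3 - <<'E'
from h import *
for n in ['scene','top','wrist']: snap(n,n+'0')
print(arm.get_state())
E
```

```text
pics
{'clock': 0.15, 'joint_pos': array([ 1.27239742e+00,  4.80661654e-01,  1.59673297e+00,  4.07795082e-06,
        1.06511044e+00, -4.65580164e-02]), 'joint_vel': array([-0.00069973, -0.00257385, -0.00356825, -0.00035449,  0.00145609,
       -0.00095604]), 'tau': array([ 3.36715239e-04, -9.51160383e+01, -4.30455244e+01,  1.16131841e-04,
        8.31274461e-03, -4.60479527e-06]), 'eef_pos': array([161.83656941, 629.22496299, 252.83533896]), 'tool_rot': array([-8.00532790e-05,  1.25588913e-01,  9.92082263e-01, -4.49132398e-04]), 'contact_force': array([-0.00790253,  1.16128391,  0.0958512 ]), 'moment': array([ 0.04369228,  0.02162244, -0.02990265]), 'gripper_width': 0.9983750068081023}
```

View pics/scene0.png

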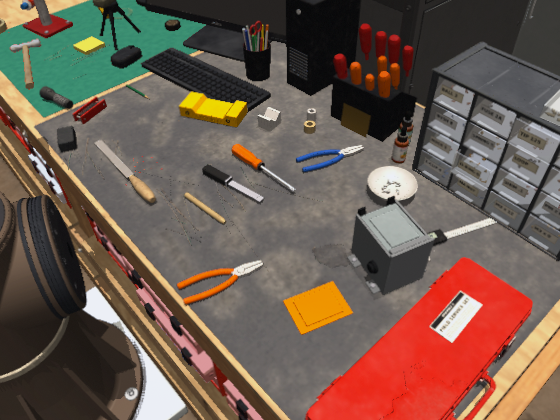

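View pics/top0.png

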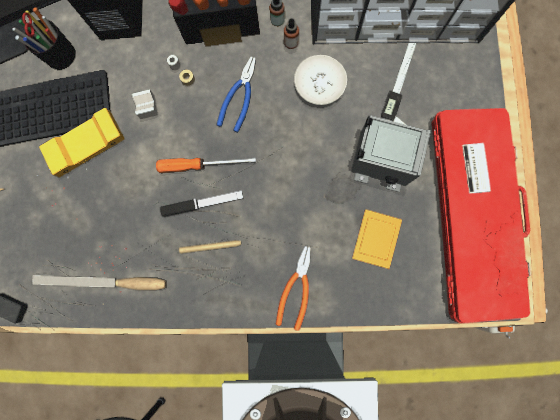

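View pics/wrist0.png

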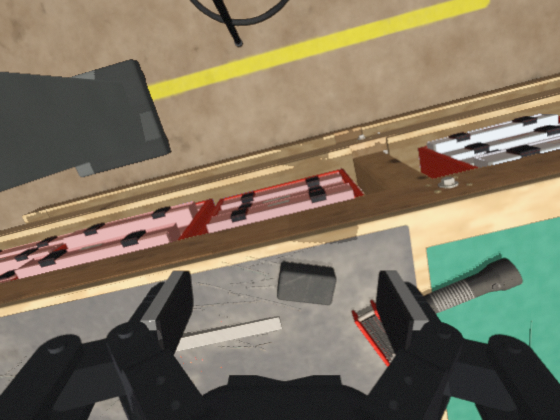

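```bash
python3 - <<'E'
from h import *
crop('top0',150,180,260,260,7,'c1')
crop('top0',340,100,450,200,7,'c2')
crop('scene0',320,180,470,310,5,'c3')
E
```

```text
(no output)
```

View pics/c1.png

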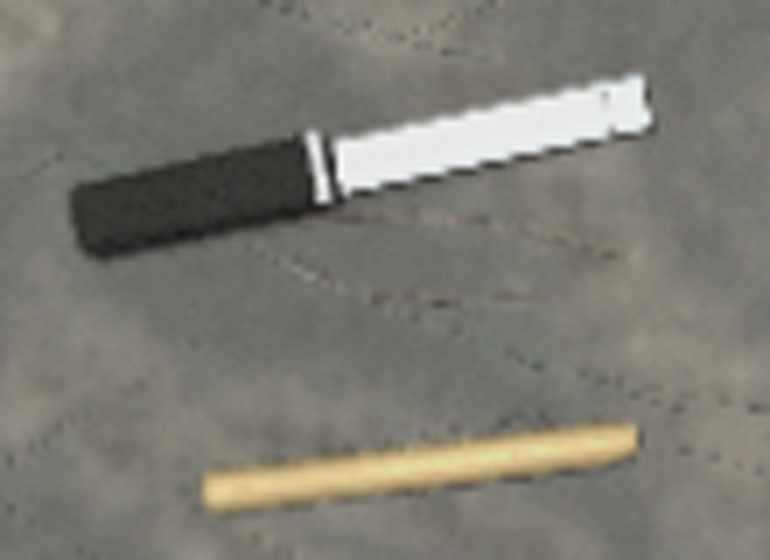

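View pics/c2.png

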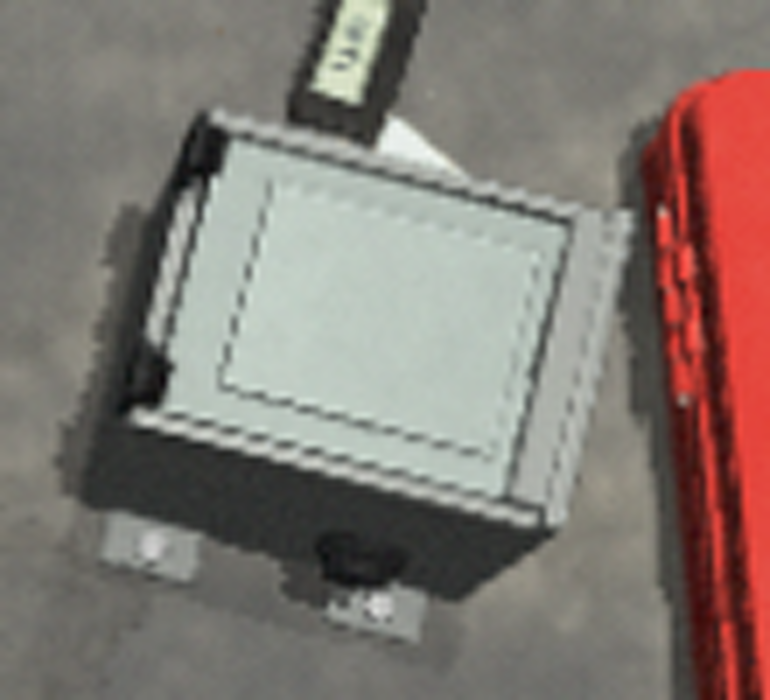

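View pics/c3.png

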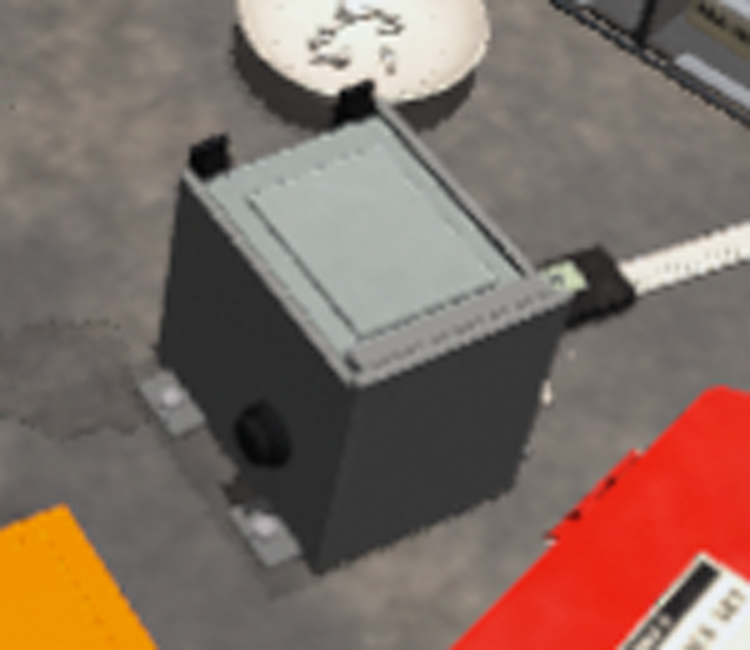

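```bash
cat >> h.py <<'E'
def cloud(s):
    K=np.array([[s['fx'],0,s['cx']],[0,s['fy'],s['cy']],[0,0,1]])
    h,w=s['range_z'].shape
    uv=np.stack(np.meshgrid(np.arange(w),np.arange(h)),-1).reshape(-1,1,2).astype(float)
    p=cv2.undistortPoints(uv,K,np.array(s['dist'],float))[:,0]
    d=s['range_z'].reshape(-1,1).astype(float)
    T=np.array(s['extrinsics'])
    return ((np.c_[p,np.ones(len(p))]*d-T[:3,3])@T[:3,:3]).reshape(h,w,3)
E
python3 - <<'E'
from h import *
for n in ['top0','scene0']:
    s=load(n); C=cloud(s)
    c=C[145:155,385:395] if n=='top0' else C[230:235,390:395]
    print(n,'cover',c.reshape(-1,3).mean(0),'cam',-np.array(s['extrinsics'])[:3,:3].T@np.array(s['extrinsics'])[:3,3])
s=load('top0');C=cloud(s)
for u,v in [(200,250),(280,160),(330,190),(160,255)]: print('bench',u,v,C[v,u])
# lever
img=s['img'].astype(int)
z=C[...,2]
np.set_printoptions(suppress=True,precision=1)
sub=np.s_[185:222,155:250]
m=(z[sub]>5)
print('z stat lever',np.percentile(z[sub][m],[5,50,95]),m.sum())
P=C[sub][m]
r=cv2.minAreaRect(P[:,:2].astype(np.float32)); print(r)
for u,v in [(161,212),(195,203),(198,202.5),(242,194.3)]:
    print(u,v,px2w(s,u,v,20 if u<197 else 12), z[int(v),u])
# box top
B=np.s_[100:200,335:450]
for lo,hi in [(112,117.2),(117.2,119.5),(119.5,130),(105,130)]:
    m=(z[B]>lo)&(z[B]<hi); P=C[B][m]
    print(lo,hi,m.sum(),cv2.minAreaRect(P[:,:2].astype(np.float32)) if m.sum()>5 else '')
E
```

```text
top0 cover [ 601.14965777 -178.86621997  112.50801821] cam [386.68152471  16.80629467 991.30921862]
scene0 cover [ 598.94355073 -195.39207614  111.50207529] cam [  61.30146077 -515.91408832  801.59571696]
bench 200 250 [422.96682569 200.26024081   8.58112747]
bench 280 160 [611.02620617  30.57769428  -1.03801331]
bench 330 190 [543.18893273 -73.06744159   3.72347742]
bench 160 255 [414.14094653 286.72672044   1.26256229]
z stat lever [ 8.3 15.3 21.6] 799
((493.2589111328125, 132.1772918701172), (294.59393310546875, 109.04684448242188), 67.5813980102539)
161 212 [502.8 280.1  20. ] 18.013829561178646
195 203 [520.  208.4  20. ] 19.53144268274916
198 202.5 [522.  203.7  12. ] 10.739500810407526
242 194.3 [537.1 111.1  12. ] 0.2715526389310459
112 117.2 1133 ((609.52099609375, -187.10769653320312), (124.14602661132812, 90.84258270263672), 74.13666534423828)
117.2 119.5 178 ((610.935546875, -187.16249084472656), (122.8268814086914, 87.62947845458984), 72.72753143310547)
119.5 130 75 ((609.6541137695312, -185.87069702148438), (121.64911651611328, 80.45409393310547), 73.52152252197266)
105 130 2944 ((610.114013671875, -186.98037719726562), (124.73110961914062, 92.83149719238281), 74.15811920166016)
```

```bash
python3 - <<'E'
from h import *
from scipy.optimize import least_squares
a=load('top0');b=load('scene0')
top=[((632,212),(60,46,118)),((555,527),(60,-46,118)),((130,418),(-60,-46,118)),((210,112),(-60,46,118))]
sc=[((353,385),(60,-46,118)),((572,290),(60,46,118)),((181,179),(-60,-46,118)),((318,573),(60,-46,0))]
tp=np.array([t[0] for t in top])/7.+[340,100]-0.5+.5/7; tm=np.array([t[1] for t in top],float)
sp=np.array([t[0] for t in sc])/5.+[320,180]-.5+.1; sm=np.array([t[1] for t in sc],float)
def W(p,m):
    c,s=np.cos(p[2]),np.sin(p[2]); return np.c_[p[0]+c*m[:,0]-s*m[:,1],p[1]+s*m[:,0]+c*m[:,1],m[:,2]]
def f(p,w=3): 
    r=[]
    if w&1:r.append((w2px(a,W(p,tm))-tp).ravel())
    if w&2:r.append((w2px(b,W(p,sm))-sp).ravel())
    return np.concatenate(r)
np.set_printoptions(suppress=True,precision=3)
for w in (1,2,3):
    o=least_squares(f,[610,-187,-1.85],args=(w,)); print(w,o.x,o.fun)
p=o.x
for n,s in (('top0',a),('scene0',b)):
    im=cv2.resize(s['img'],None,fx=4,fy=4,interpolation=cv2.INTER_CUBIC)
    for m in [(-60,0,95),(-54,0,107),(-60,25,107),(-60,-25,107),(-60,46,0),(-60,-46,0),(60,46,118),(-60,46,118),(60,-46,118),(-60,-46,118)]:
        q=w2px(s,W(p,np.array([m],float)))[0]; q=(q+.5)*4-.5
        cv2.circle(im,tuple(int(round(x)) for x in q),3,(0,0,255),-1)
    x0,y0=((340*4,95*4) if n=='top0' else (310*4,180*4))
    cv2.imwrite('pics/m_'+n+'.png',im[y0:y0+480,x0:x0+640])
# lever: mask
crop('scene0',190,155,310,215,6,'c4')
E
```

```text
1 [ 609.055 -187.207   -1.849] [ 0.023  0.034  0.93   0.95  -0.3    0.448 -0.65  -1.499]
2 [ 608.813 -189.022   -1.826] [ 1.68   0.582  0.027  0.49  -1.54  -2.997 -0.307  1.465]
3 [ 609.212 -188.263   -1.837] [ 0.351 -0.488  1.85   0.557  0.462  0.8   -0.475 -1.3    1.026  0.142
 -0.293  0.444 -1.547 -3.6   -0.894  1.039]
```

View pics/m_top0.png

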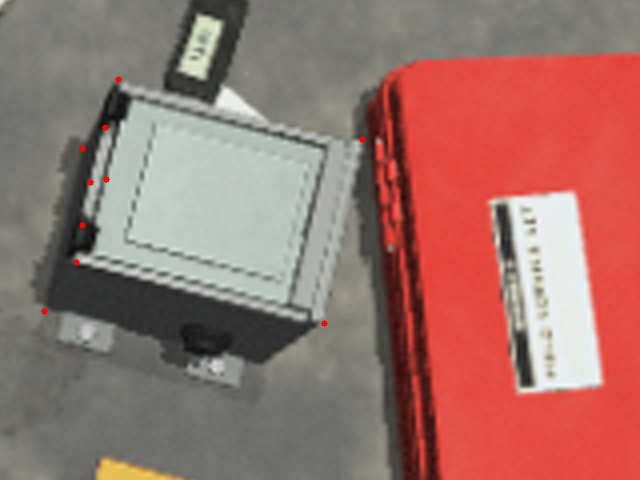

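View pics/m_scene0.png

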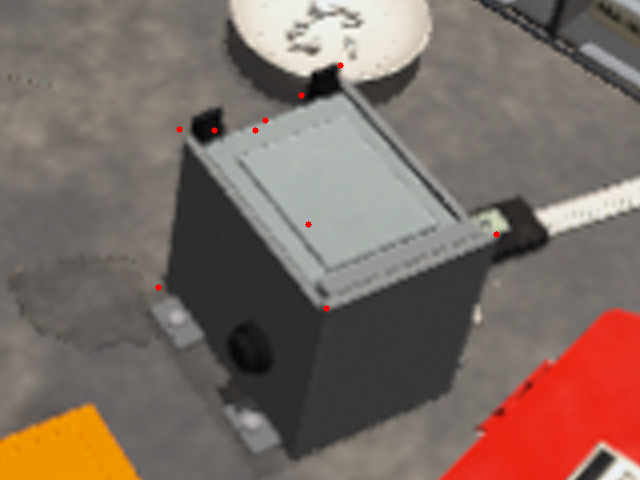

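View pics/c4.png

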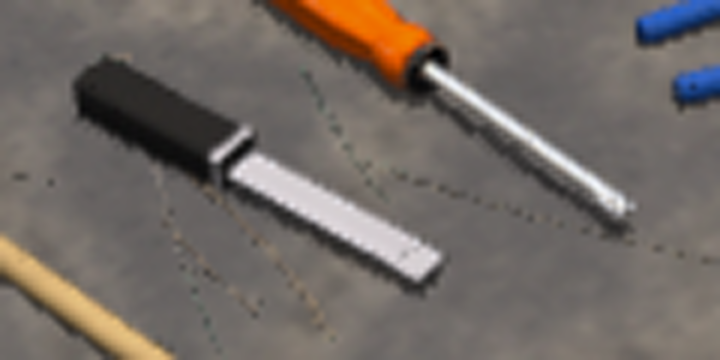

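```bash
python3 - <<'E'
from h import *
from scipy.optimize import least_squares
a=load('top0');b=load('scene0')
# zr: index 1 => free rim height
top=[((632,212),(60,46,118)),((555,527),(60,-46,118)),((130,418),(-60,-46,-1)),((210,112),(-60,46,-1))]
sc=[((353,385),(60,-46,118)),((572,290),(60,46,118)),((183,180),(-60,-46,-1)),((318,573),(60,-46,0)),((160,358),(-60,-46,0))]
tp=np.array([t[0] for t in top])/7.+[340,100]-0.5+.5/7; tm=np.array([t[1] for t in top],float)
sp=np.array([t[0] for t in sc])/5.+[320,180]-.5+.1; sm=np.array([t[1] for t in sc],float)
def W(p,m):
    c,s=np.cos(p[2]),np.sin(p[2]); z=np.where(m[:,2]<0,p[3],m[:,2]); return np.c_[p[0]+c*m[:,0]-s*m[:,1],p[1]+s*m[:,0]+c*m[:,1],z]
def f(p,w=3): 
    r=[]
    if w&1:r.append((w2px(a,W(p,tm))-tp).ravel())
    if w&2:r.append((w2px(b,W(p,sm))-sp).ravel())
    return np.concatenate(r)
np.set_printoptions(suppress=True,precision=3)
for w in (1,2,3):
    o=least_squares(f,[610,-187,-1.85,113],args=(w,)); print(w,o.x,o.fun)
    p=o.x; print(W(p,np.array([[-60,0,95.]])))
# lever model fit, top and scene
T=np.array([(72,185),(100,260),(305,135),(328,205),(640,72),(655,128),(335,143),(345,193)])/7.+[150,180]-.43
TM=np.array([(-80,11,20),(-80,-11,20),(0,11,20),(0,-11,20),(95,8,11),(95,-8,11),(4,8,12),(4,-8,12)],float)
S=np.array([(443,258),(420,285),(80,75),(210,178)])/6.+[190,155]-.42
SM=np.array([(95,8,11),(95,-8,11),(-80,-11,20),(0,-11,20)],float)
def g(p,w=3):
    q=[*p,0]; r=[]
    if w&1:r.append((w2px(a,W(q,TM))-T).ravel())
    if w&2:r.append((w2px(b,W(q,SM))-S).ravel())
    return np.concatenate(r)
for w in (1,2,3):
    o=least_squares(g,[520,206,-1.4],args=(w,),loss='soft_l1'); print('lever',w,o.x,g(o.x,w))
E
```

```text
1 [ 610.317 -187.994   -1.864  108.724] [ 0.627 -0.085  0.85   0.635 -0.85   0.336 -0.62  -0.957]
[[ 627.643 -130.55    95.   ]]
2 [ 611.894 -189.385   -1.867  104.526] [ 1.196 -0.509  0.782  0.903 -0.73  -0.096 -0.728  0.409 -0.731 -0.965]
[[ 629.41  -131.999   95.   ]]
3 [ 611.481 -188.983   -1.867  104.273] [ 1.151 -0.554  1.221  0.099 -0.746  0.115 -0.412 -0.903  0.849 -0.518
  0.456  0.904 -1.043 -0.019 -1.044  0.4   -1.009 -0.979]
[[ 629.013 -131.601   95.   ]]
lever 1 [519.153 205.603  -1.374] [-1.683  0.59  -3.758  0.126  2.187 -0.604  0.942 -0.34  -0.368  0.538
 -0.941 -0.066  0.773 -0.236  0.823  0.028]
lever 2 [521.133 201.131  -1.409] [ 0.286  0.542 -0.578  0.073 -0.927  0.368  1.97  -2.474]
lever 3 [519.283 204.319  -1.377] [-1.086  0.385 -3.194 -0.072  2.816 -0.685  1.538 -0.413  0.287  0.607
 -0.309  0.009  1.394 -0.309  1.42  -0.039 -0.493 -0.616 -1.177 -1.004
 -2.998  0.697  0.596 -2.737]
```

```bash
cat >> h.py <<'E'
def plan(target,yaw=None):
    """target TCP world mm; yaw= wanted lever-x yaw (tool -x). prints shift cm & roll"""
    st=arm.get_state(); w,x,y,z=st['tool_rot']
    from scipy.spatial.transform import Rotation as R
    M=R.from_quat([x,y,z,w]).as_matrix()
    d=M.T@(np.array(target)-st['eef_pos'])/10
    cur=np.arctan2(-M[1,0],-M[0,0])
    roll=0 if yaw is None else -((yaw-cur+np.pi)%(2*np.pi)-np.pi)
    print('shift cm',np.round(d,2),'roll',round(roll,3),'cur leveryaw',round(cur,3),'eef',np.round(st['eef_pos'],1),'F',np.round(st['contact_force'],1),'M',np.round(st['moment'],2),'t',round(st['clock'],2),'g',round(st['gripper_width'],3),'zaxis',np.round(M[:,2],3))
E
python3 - <<'E'
from h import *
plan([511,248.5,130],-1.377)
E
```

```text
shift cm [-43.3  -28.16  12.31] roll 1.125 cur leveryaw -0.252 eef [161.8 629.2 252.8] F [-0.   1.2  0.1] M [ 0.04  0.02 -0.03] t 0.15 g 0.998 zaxis [-0.    -0.001 -1.   ]
```

play_rows([
  {"xyz":[-5,-3,1],"roll":0.14,"gripper":60},
  {"xyz":[-9,-6,2],"roll":0.28,"gripper":60},
  {"xyz":[-13,-8.5,3],"roll":0.42,"gripper":60},
  {"xyz":[-17,-11,4],"roll":0.56,"gripper":60},
  {"xyz":[-21,-13.5,5],"roll":0.7,"gripper":60},
  {"xyz":[-25,-16,6],"roll":0.84,"gripper":60},
  {"xyz":[-29,-18.8,7],"roll":0.98,"gripper":60},
  {"xyz":[-33,-21.4,7.5],"roll":1.125,"gripper":60},
])

```text
clock: 0.95
eef_pos: [428.3, 338.7, 177.6]
tool_rot: [-0.0, 0.637, 0.77, -0.0]
contact_force: [1.7, 0.7, -0.1]
gripper_width: 0.598
```

```bash
python3 - <<'E'
from h import *
plan([511,248.5,100],-1.377)
E
```

```text
shift cm [-10.4    6.44   7.76] roll -0.005 cur leveryaw -1.382 eef [428.3 338.7 177.6] F [ 1.7  0.7 -0.1] M [ 0.01 -0.03 -0.01] t 0.95 g 0.598 zaxis [-0.001 -0.001 -1.   ]
```

play_rows([
  {"xyz":[-3,2,2],"roll":0,"gripper":60},
  {"xyz":[-6,4,4],"roll":0,"gripper":60},
  {"xyz":[-9,5.5,6],"roll":0,"gripper":60},
  {"xyz":[-10.4,6.4,7.7],"roll":0,"gripper":60},
  {"xyz":[-10.4,6.4,7.7],"roll":0,"gripper":60},
  {"xyz":[-10.4,6.4,7.7],"roll":0,"gripper":60},
  {"xyz":[-10.4,6.4,7.7],"roll":0,"gripper":60},
  {"xyz":[-10.4,6.4,7.7],"roll":0,"gripper":60},
])

```text
clock: 1.75
eef_pos: [510.4, 251.8, 102.2]
tool_rot: [0.0, 0.635, 0.773, 0.001]
contact_force: [-0.8, 0.6, -0.5]
gripper_width: 0.599
```

```bash
python3 - <<'E'
from h import *
plan([511,248.5,100],-1.377)
s=snap('wrist','wrist1'); print(-np.array(s['extrinsics'])[:3,:3].T@np.array(s['extrinsics'])[:3,3])
p=np.array([519.5,204.5]); L=-1.377;c,n=np.cos(L),np.sin(L)
im=s['img'].copy()
for x,y,z in [(-80,11,20),(-80,-11,20),(0,11,20),(0,-11,20),(95,8,11),(95,-8,11),(-45,0,20)]:
    q=w2px(s,[p[0]+c*x-n*y,p[1]+n*x+c*y,z])[0]; print((x,y),q); cv2.circle(im,tuple(int(round(k)) for k in q),2,(0,0,255),-1)
cv2.imwrite('pics/wrist1m.png',im)
E
```

```text
shift cm [-0.34 -0.01  0.22] roll 0.001 cur leveryaw -1.376 eef [510.4 251.8 102.2] F [-0.8  0.6 -0.5] M [0.01 0.01 0.02] t 1.75 g 0.599 zaxis [ 0.001  0.001 -1.   ]
[494.6722498  334.63527057 222.62761505]
(-80, 11) [299.51726789 182.19147546]
(-80, -11) [265.40883978 182.15911714]
(0, 11) [297.66242264 289.26447639]
(0, -11) [267.33400642 289.25529757]
(95, 8) [291.99623614 379.80613969]
(95, -8) [273.13934737 379.81077403]
(-45, 0) [282.48057359 232.14638902]
```

View pics/wrist1m.png

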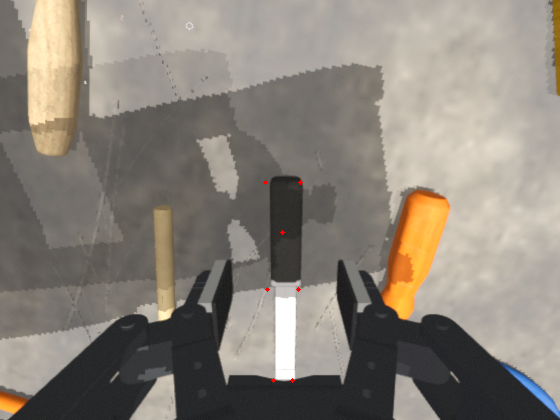

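Candidates near it: orange screwdriver (wrist 415,240), brass rod (164,260), and the dark-handled flat steel bar (285,230–380). The last fits the lever's description (dark rubber handle, ferrule, flat blade), so I descend onto its handle.

play_rows([
  {"xyz":[0,0.2,3],"roll":0,"gripper":60},
  {"xyz":[0,0.2,6],"roll":0,"gripper":60},
  {"xyz":[0,0.2,7.6],"roll":0,"gripper":60},
  {"xyz":[0,0.2,7.6],"roll":0,"gripper":60},
  {"xyz":[0,0.2,7.6],"roll":0,"gripper":0},
  {"xyz":[0,0.2,7.6],"roll":0,"gripper":0},
  {"xyz":[0,0.2,7.6],"roll":0,"gripper":0},
  {"xyz":[0,0.2,7.6],"roll":0,"gripper":0},
])

```text
clock: 2.6
eef_pos: [513.3, 251.8, 26.9]
tool_rot: [0.0, 0.635, 0.772, 0.001]
contact_force: [-1.8, 1.0, 7.9]
gripper_width: 0.238
```

```bash
python3 - <<'E'
from h import *
plan([511,248.5,100],-1.377)
E
```

```text
shift cm [-0.27 -0.27 -7.31] roll 0.0 cur leveryaw -1.377 eef [513.3 251.8  26.9] F [-1.8  1.   7.9] M [0.19 0.3  0.02] t 2.6 g 0.238 zaxis [ 0.002  0.001 -1.   ]
```

play_rows([
  {"xyz":[0,0,0],"roll":0,"gripper":0},
  {"xyz":[0,0,0],"roll":0,"gripper":0},
  {"xyz":[0,0,-2],"roll":0,"gripper":0},
  {"xyz":[0,0,-5],"roll":0,"gripper":0},
  {"xyz":[0,0,-9],"roll":0,"gripper":0},
  {"xyz":[0,0,-13],"roll":0,"gripper":0},
  {"xyz":[0,0,-14],"roll":0,"gripper":0},
  {"xyz":[0,0,-14],"roll":0,"gripper":0},
])

```text
clock: 3.4
eef_pos: [513.7, 251.8, 167.8]
tool_rot: [0.001, 0.635, 0.772, 0.002]
contact_force: [0.8, 0.3, -2.1]
gripper_width: 0.239
```

```bash
python3 - <<'E'
from h import *
plan([511,248.5,100],-1.866)
snap('scene','scene2'); s=snap('wrist','wrist2')
crop('scene2',150,90,330,225,4,'c5')
E
```

```text
shift cm [-0.28 -0.35  6.78] roll 0.489 cur leveryaw -1.377 eef [513.7 251.8 167.8] F [ 0.8  0.3 -2.1] M [-0.   -0.02  0.1 ] t 3.4 g 0.239 zaxis [ 0.004  0.002 -1.   ]
```

View pics/c5.png

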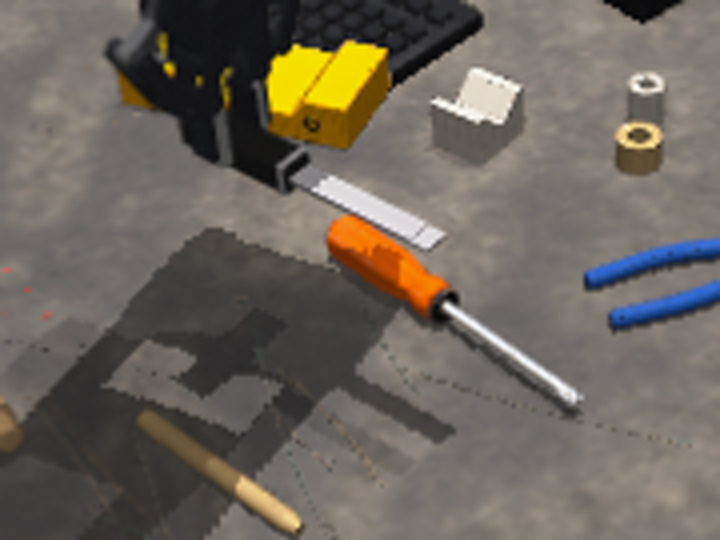

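View pics/wrist2.png

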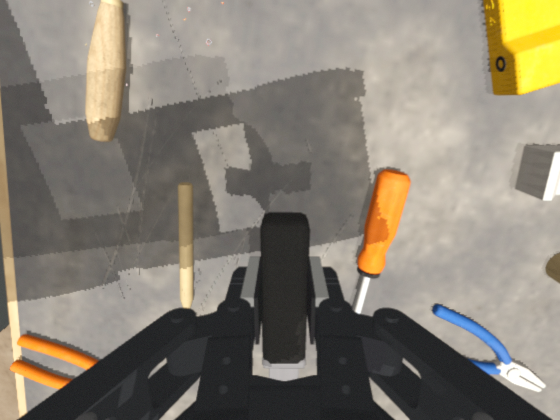

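```bash
cat >> h.py <<'E'
def tipfit(s,uv,yaw,zoff=0):
    """uv tip-centre top pixel; solve distance along lever from TCP and tip top z"""
    from scipy.optimize import least_squares
    e=arm.get_state()['eef_pos']
    f=lambda p: w2px(s,[e[0]+p[0]*np.cos(yaw),e[1]+p[0]*np.sin(yaw),p[1]])[0]-uv
    o=least_squares(f,[140,e[2]-15]); return o.x,o.fun,'tcp z - tip z',e[2]-o.x[1]
E
python3 - <<'E'
from h import *
s=load('scene2')
crop('scene2',225,120,275,160,14,'c6')
t=snap('top','top2'); crop('top2',150,120,270,210,6,'c7')
E
```

```text
(no output)
```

View pics/c6.png

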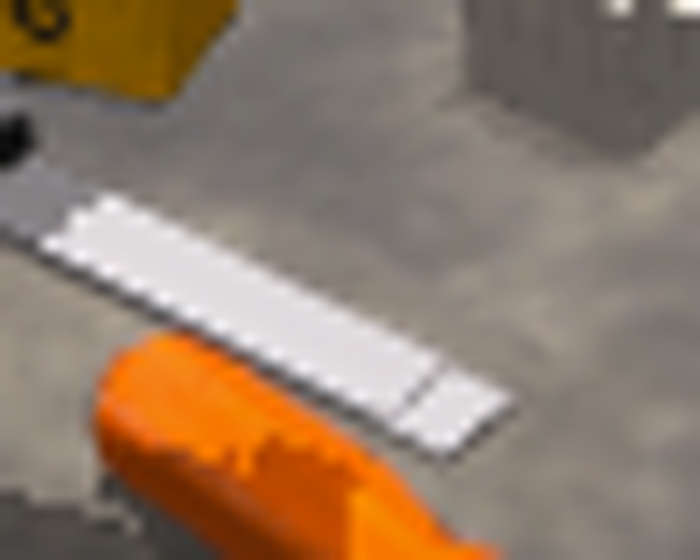

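View pics/c7.png

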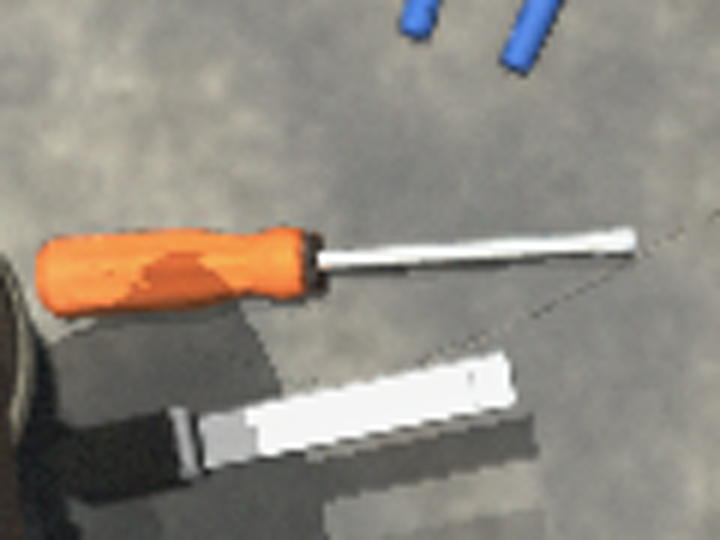

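```bash
python3 - <<'E'
from h import *
from scipy.optimize import least_squares
a,b=load('scene2'),load('top2')
print(tipfit(a,[258.6,150.0],-1.377)); 
print('top at z=152',px2w(b,234.7,182.6,152),'scene',px2w(a,258.6,150,152), 'pred', 513.7+140*.193,251.8-140*.981)
o=least_squares(lambda p:np.r_[w2px(a,p)[0]-[258.6,150.0],w2px(b,p)[0]-[234.7,182.6]],[540,115,150]);print(o.x,o.fun)
E
```

```text
(array([143.9908334 , 151.71915471]), array([0., 0.]), 'tcp z - tip z', np.float64(12.604535125110488))
top at z=152 [537.13581567 110.55891548 152.        ] scene [539.31758532 109.3990785  152.        ] pred 540.72 114.46000000000001
[538.04660351 109.98006771 152.042006  ] [-0.6668806   0.12306541  0.31462552 -0.5122418 ]
```

```bash
python3 - <<'E'
from h import *
plan([513.7,251.8,130],-1.866)
a=load('scene2');C=cloud(a)
# blade depth samples along: pixel line from (230,136) to (257,148)
for k in np.linspace(0,1,8):
    u=229.5+k*(256-229.5); v=136+k*(148.3-136); print(np.round(C[int(round(v)),int(round(u))],1))
b=load('top2');D=cloud(b)
for k in np.linspace(0,1,8):
    u=185+k*(232-185); v=193+k*(183-193); print('top',np.round(D[int(round(v))-1:int(round(v))+2,int(round(u))].mean(0),1))
# pixel triangulation of ferrule front top-middle
E
```

```text
shift cm [0.05 0.21 3.43] roll 0.489 cur leveryaw -1.377 eef [511.8 251.  164.3] F [ 0.5 -1.  -0.8] M [ 0.04  0.01 -0.01] t 3.55 g 0.244 zaxis [-0.001 -0.001 -1.   ]
[524.5 185.3 152.2]
[526.3 177.5 150.4]
[527.3 165.1 151.8]
[533.  159.2 149.5]
[533.3 146.  151.8]
[532.9 135.5 153. ]
[535.4 125.8 152.1]
[541.  119.9 149.9]
top [520.7 201.  150.5]
top [522.5 188.5 148.8]
top [525.9 177.6 148.6]
top [527.3 164.7 149.4]
top [530.6 152.  149.6]
top [532.2 139.3 149. ]
top [535.5 128.4 149.4]
top [537.2 115.9 148.2]
```

```bash
python3 - <<'E'
from h import *
plan([677.4,29.8,160],-1.866)
E
```

```text
shift cm [-24.89  11.99   0.42] roll 0.489 cur leveryaw -1.377 eef [511.8 251.  164.3] F [ 0.5 -1.  -0.8] M [ 0.04  0.01 -0.01] t 3.55 g 0.244 zaxis [-0.001 -0.001 -1.   ]
```

play_rows([
  {"xyz":[-2,1,0],"roll":0.04,"gripper":0},
  {"xyz":[-5.5,2.7,0],"roll":0.12,"gripper":0},
  {"xyz":[-9.5,4.6,0],"roll":0.2,"gripper":0},
  {"xyz":[-13.5,6.5,0],"roll":0.28,"gripper":0},
  {"xyz":[-17.5,8.4,0],"roll":0.36,"gripper":0},
  {"xyz":[-21.5,10.4,0],"roll":0.43,"gripper":0},
  {"xyz":[-24,11.5,0.1],"roll":0.48,"gripper":0},
  {"xyz":[-24.9,12,0.2],"roll":0.489,"gripper":0},
])

```text
clock: 4.35
eef_pos: [678.8, 27.4, 161.1]
tool_rot: [-0.001, 0.805, 0.594, -0.001]
contact_force: [-0.3, -0.1, -0.8]
gripper_width: 0.243
```

```bash
python3 - <<'E'
from h import *
plan([677.4,29.8,118.5],-1.866)
E
```

```text
shift cm [ 0.2  -0.2   4.26] roll -0.004 cur leveryaw -1.87 eef [678.8  27.4 161.1] F [-0.3 -0.1 -0.8] M [0.06 0.01 0.05] t 4.35 g 0.243 zaxis [-0.002 -0.    -1.   ]
```

play_rows([
  {"xyz":[0.1,-0.1,1],"roll":0,"gripper":0},
  {"xyz":[0.1,-0.1,2.5],"roll":0,"gripper":0},
  {"xyz":[0.1,-0.1,3.6],"roll":0,"gripper":0},
  {"xyz":[0.1,-0.1,4.2],"roll":0,"gripper":0},
  {"xyz":[0.1,-0.1,4.3],"roll":0,"gripper":0},
  {"xyz":[0.1,-0.1,4.3],"roll":0,"gripper":0},
  {"xyz":[0.1,-0.1,4.3],"roll":0,"gripper":0},
  {"xyz":[0.1,-0.1,4.3],"roll":0,"gripper":0},
])

```text
clock: 5.15
eef_pos: [677.9, 31.4, 121.0]
tool_rot: [0.0, 0.803, 0.596, 0.0]
contact_force: [0.3, 0.4, -1.1]
gripper_width: 0.242
```

```bash
python3 - <<'E'
from h import *
plan([677.4,29.8,118.5],-1.866)
snap('top','top3');snap('scene','scene3');snap('wrist','wrist3')
crop('top3',290,95,440,205,5,'c8');crop('scene3',310,130,460,250,5,'c9')
E
```

```text
shift cm [-0.16 -0.    0.25] roll 0.0 cur leveryaw -1.866 eef [677.9  31.4 121. ] F [ 0.3  0.4 -1.1] M [-0.   -0.02 -0.03] t 5.15 g 0.242 zaxis [ 0.001  0.    -1.   ]
```

View pics/c8.png

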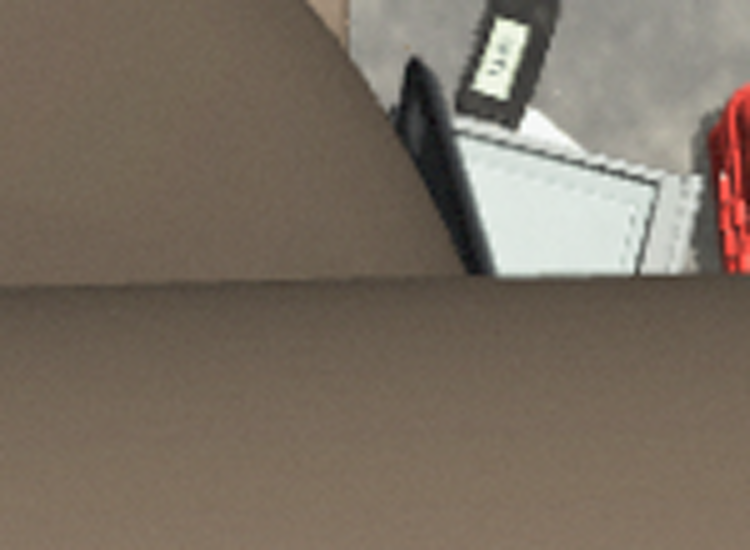

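View pics/c9.png

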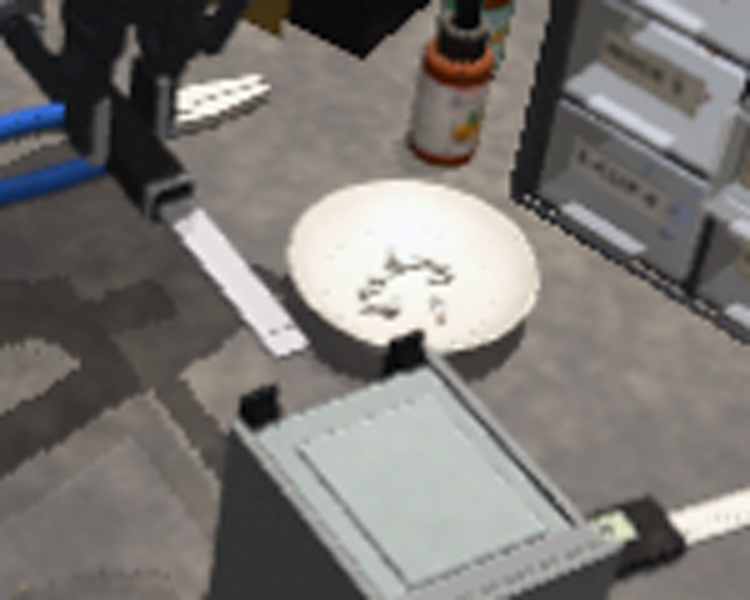

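View pics/wrist3.png

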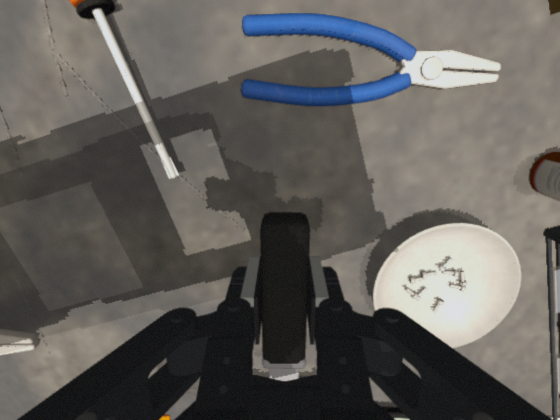

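```bash
python3 - <<'E'
from h import *
s=load('scene3'); b=np.array([610.8,-188.5]);y=-1.866;c,n=np.cos(y),np.sin(y)
for z in (103,105,107):
    P=px2w(s,367.8,199.4,z); d=P[:2]-b; print(z,P,'box',d@[c,n],d@[-n,c])
# clips in same image: tops at z122, x -63
for u,v in [(262,390),(405,338)]:
    P=px2w(s,u/5+310-.4,v/5+130-.4,122); d=P[:2]-b; print('clip',P,d@[c,n],d@[-n,c])
e=arm.get_state()['eef_pos'];d=e[:2]-b;print('tcp box',d@[c,n],d@[-n,c])
E
```

```text
103 [ 636.17297235 -104.80344893  103.        ] box -87.45796012294778 -0.07482125765671012
105 [ 634.52718066 -105.98041188  105.        ] box -85.8530912233982 -1.3070013929332465
107 [ 632.88138898 -107.15737484  107.        ] box -84.2482223238487 -2.539181528209693
clip [ 596.2505804  -123.07291078  122.        ] -58.3639722009075 -32.95506581215396
clip [ 657.18780429 -141.56739917  122.        ] -58.398255741057326 30.726879672075224
tcp box -229.75098404627448 0.13854917330711763
```

play_rows([
  {"xyz":[0,0,0.15],"roll":0,"gripper":0},
  {"xyz":[-0.5,0,0.15],"roll":0,"gripper":0},
  {"xyz":[-1.2,0,0.15],"roll":0,"gripper":0},
  {"xyz":[-2,0,0.15],"roll":0,"gripper":0},
  {"xyz":[-2.8,0,0.15],"roll":0,"gripper":0},
  {"xyz":[-3.5,0,0.15],"roll":0,"gripper":0},
  {"xyz":[-4,0,0.15],"roll":0,"gripper":0},
  {"xyz":[-4,0,0.15],"roll":0,"gripper":0},
])

```text
clock: 6.1
eef_pos: [665.8, -7.8, 118.9]
tool_rot: [0.0, 0.804, 0.595, -0.0]
contact_force: [0.2, 0.3, -0.7]
gripper_width: 0.24
```

```bash
python3 - <<'E'
from h import *
snap('scene','scene4')
plan([677.4,29.8,118.5],-1.866)
crop('scene4',310,130,460,250,5,'c10')
E
```

```text
shift cm [3.89 0.01 0.04] roll -0.0 cur leveryaw -1.866 eef [665.9  -7.4 118.9] F [-0.3  0.6 -1.2] M [ 0.03  0.02 -0.04] t 6.15 g 0.241 zaxis [ 0.  0. -1.]
```

View pics/c10.png

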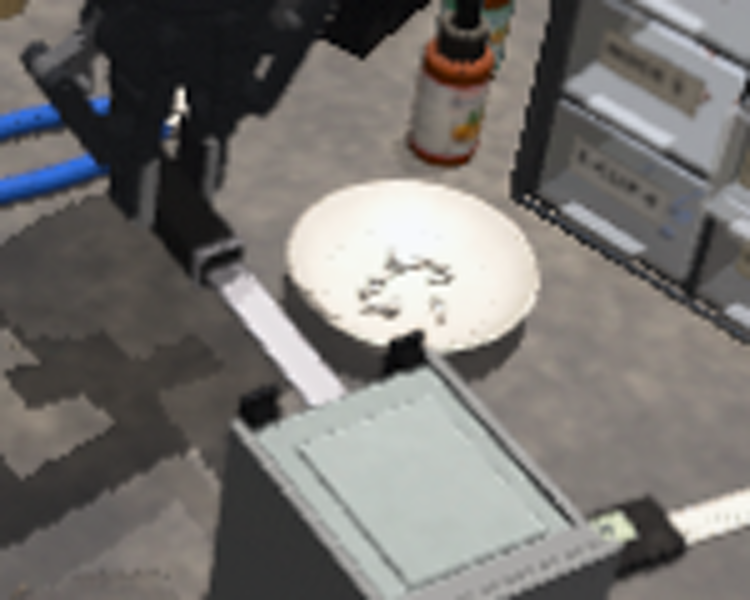

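play_rows([
  {"xyz":[-0.4,0,0],"roll":0,"gripper":0},
  {"xyz":[-1,0,0],"roll":0,"gripper":0},
  {"xyz":[-1.6,0,0],"roll":0,"gripper":0},
  {"xyz":[-2.2,0,0],"roll":0,"gripper":0},
  {"xyz":[-2.7,0,0],"roll":0,"gripper":0},
  {"xyz":[-2.7,0,0],"roll":0,"gripper":0},
  {"xyz":[-2.7,0,0],"roll":0,"gripper":0},
  {"xyz":[-2.7,0,0],"roll":0,"gripper":0},
])

```text
clock: 6.95
eef_pos: [658.2, -32.7, 118.9]
tool_rot: [0.0, 0.803, 0.596, 0.0]
contact_force: [-0.6, 0.5, -1.5]
gripper_width: 0.239
```

```bash
python3 - <<'E'
from h import *
snap('scene','scene5')
plan([677.4,29.8,118.5],-1.866)
b=np.array([610.8,-188.5]);y=-1.866;c,n=np.cos(y),np.sin(y)
e=arm.get_state()['eef_pos'];d=e[:2]-b;print('tcp box',d@[c,n],d@[-n,c])
crop('scene5',310,130,460,250,5,'c11')
E
```

```text
shift cm [6.53 0.02 0.04] roll 0.0 cur leveryaw -1.866 eef [658.2 -32.6 118.9] F [-0.3 -0.1 -1.4] M [-0.01  0.01 -0.01] t 7.0 g 0.24 zaxis [ 0.  0. -1.]
tcp box -162.94974559165888 -0.012971567686741185
```

View pics/c11.png

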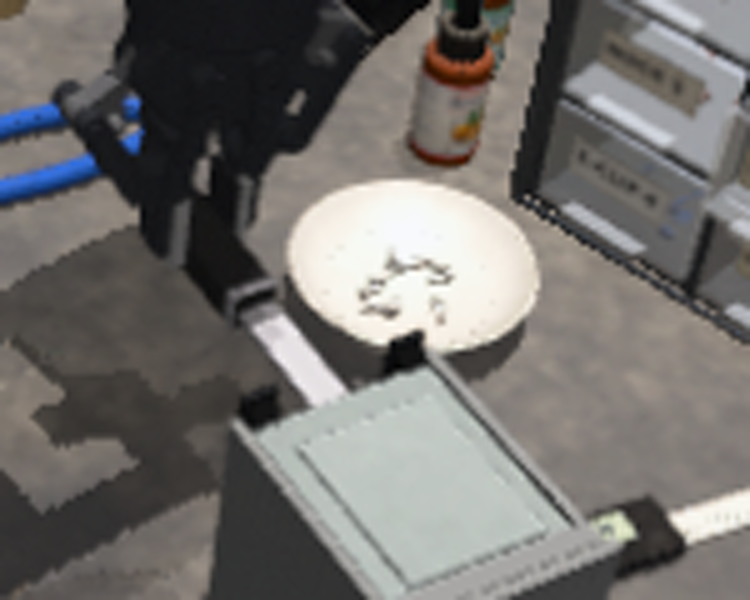

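play_rows([
  {"xyz":[0,0,0.4],"roll":0,"gripper":0},
  {"xyz":[0,0,0.8],"roll":0,"gripper":0},
  {"xyz":[-0.02,0,1.2],"roll":0,"gripper":0},
  {"xyz":[-0.05,0,1.6],"roll":0,"gripper":0},
  {"xyz":[-0.1,0,2.0],"roll":0,"gripper":0},
  {"xyz":[-0.15,0,2.4],"roll":0,"gripper":0},
  {"xyz":[-0.2,0,2.8],"roll":0,"gripper":0},
  {"xyz":[-0.2,0,2.8],"roll":0,"gripper":0},
])

```text
clock: 7.8
eef_pos: [657.4, -34.9, 90.3]
tool_rot: [-0.0, 0.803, 0.596, -0.0]
contact_force: [2.3, -1.6, 3.4]
gripper_width: 0.24
```

```bash
python3 - <<'E'
from h import *
snap('scene','scene6')
plan([658.2,-32.6,118.9],-1.866)
crop('scene6',310,130,460,250,5,'c12')
E
```

```text
shift cm [ 0.24 -0.   -2.83] roll 0.0 cur leveryaw -1.866 eef [657.5 -34.9  90.6] F [ 1.4 -1.   1.9] M [-0.49  0.01  0.14] t 7.85 g 0.237 zaxis [-0. -0. -1.]
```

View pics/c12.png

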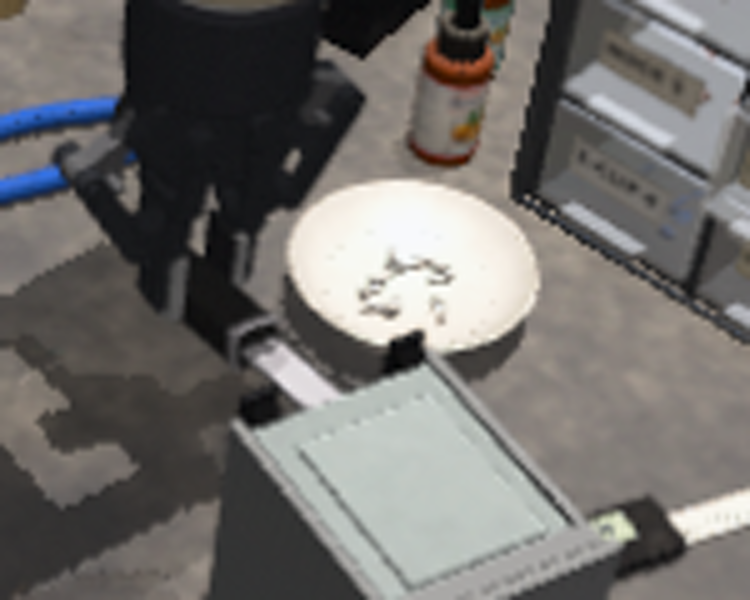

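play_rows([
  {"xyz":[-0.1,0,0.4],"roll":0,"gripper":0},
  {"xyz":[-0.2,0,0.8],"roll":0,"gripper":0},
  {"xyz":[-0.3,0,1.2],"roll":0,"gripper":0},
  {"xyz":[-0.4,0,1.6],"roll":0,"gripper":0},
  {"xyz":[-0.55,0,2.0],"roll":0,"gripper":0},
  {"xyz":[-0.7,0,2.4],"roll":0,"gripper":0},
  {"xyz":[-0.8,0,2.6],"roll":0,"gripper":0},
  {"xyz":[-0.8,0,2.6],"roll":0,"gripper":0},
])

```text
clock: 8.65
eef_pos: [655.1, -42.5, 64.5]
tool_rot: [-0.0, 0.803, 0.595, -0.0]
contact_force: [0.9, 1.6, 3.5]
gripper_width: 0.241
```

```bash
python3 - <<'E'
from h import *
snap('scene','scene7')
plan([658.2,-32.6,118.9],-1.866)
crop('scene7',310,130,460,250,5,'c13')
E
```

```text
shift cm [ 1.03  0.01 -5.42] roll 0.0 cur leveryaw -1.866 eef [655.1 -42.4  64.7] F [1.2 0.5 3.4] M [-0.28  0.01  0.03] t 8.7 g 0.245 zaxis [-0.  0. -1.]
```

View pics/c13.png

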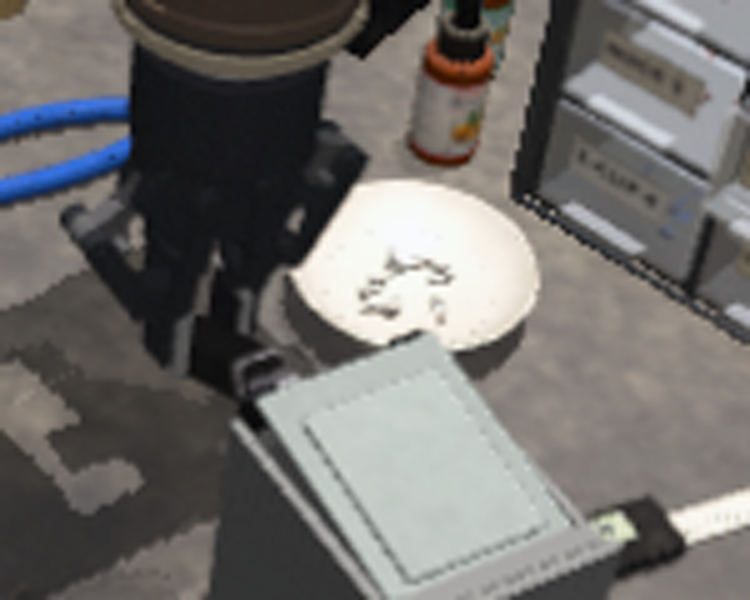

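play_rows([
  {"xyz":[0.2,0,0.1],"roll":0,"gripper":0},
  {"xyz":[0.8,0,0.4],"roll":0,"gripper":0},
  {"xyz":[1.4,0,0.7],"roll":0,"gripper":0},
  {"xyz":[2,0,1],"roll":0,"gripper":0},
  {"xyz":[2.6,0,1.2],"roll":0,"gripper":0},
  {"xyz":[3.2,0,1.4],"roll":0,"gripper":0},
  {"xyz":[3.7,0,1.5],"roll":0,"gripper":0},
  {"xyz":[3.7,0,1.5],"roll":0,"gripper":0},
])

```text
clock: 9.5
eef_pos: [666.0, -6.2, 49.6]
tool_rot: [-0.0, 0.803, 0.596, -0.0]
contact_force: [-0.2, -0.2, -1.5]
gripper_width: 0.24
```

```bash
python3 - <<'E'
from h import *
snap('scene','scene8')
plan([658.2,-32.6,118.9],-1.866)
crop('scene8',310,130,460,250,5,'c14')
E
```

```text
shift cm [-2.72  0.01 -6.92] roll 0.001 cur leveryaw -1.865 eef [665.9  -6.6  49.7] F [ 0.3  0.6 -0.4] M [ 0.03 -0.03 -0.  ] t 9.55 g 0.237 zaxis [-0.  0. -1.]
```

View pics/c14.png

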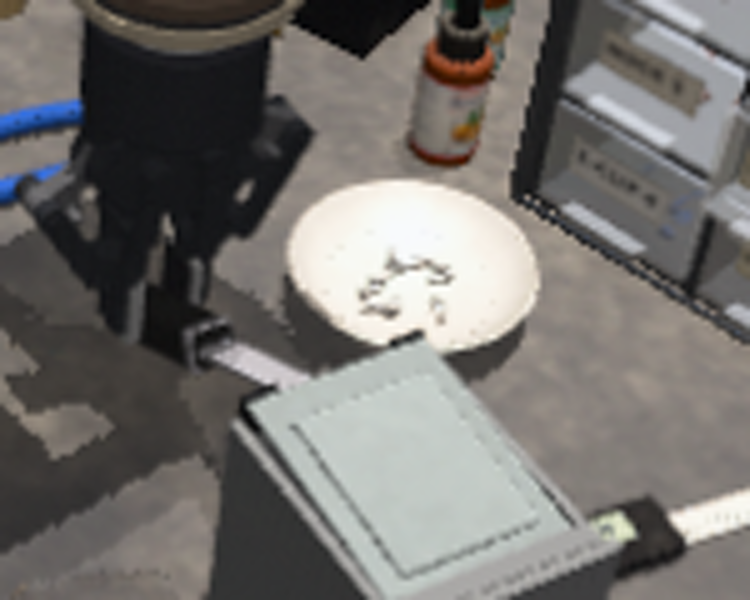

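play_rows([
  {"xyz":[0.7,0,0],"roll":0,"gripper":0},
  {"xyz":[1.6,0,0],"roll":0,"gripper":0},
  {"xyz":[2.6,0,0],"roll":0,"gripper":0},
  {"xyz":[3.6,-0.5,-0.4],"roll":0,"gripper":0},
  {"xyz":[4.6,-1.5,-1],"roll":0,"gripper":0},
  {"xyz":[5.5,-3,-2],"roll":0,"gripper":0},
  {"xyz":[6.3,-5,-3],"roll":0,"gripper":0},
  {"xyz":[6.5,-6.5,-3],"roll":0,"gripper":0},
])

```text
clock: 10.35
eef_pos: [621.6, 76.0, 81.9]
tool_rot: [0.0, 0.803, 0.596, 0.001]
contact_force: [-0.7, -0.0, -1.9]
gripper_width: 0.238
```

```bash
python3 - <<'E'
from h import *
plan([540,50,60],-1.866)
snap('scene','scene9');
E
```

```text
shift cm [-4.85 -7.06  2.18] roll 0.001 cur leveryaw -1.865 eef [621.6  76.   81.9] F [-0.7 -0.  -1.9] M [-0.03 -0.01  0.09] t 10.35 g 0.238 zaxis [ 0.002  0.    -1.   ]
```

View pics/scene9.png

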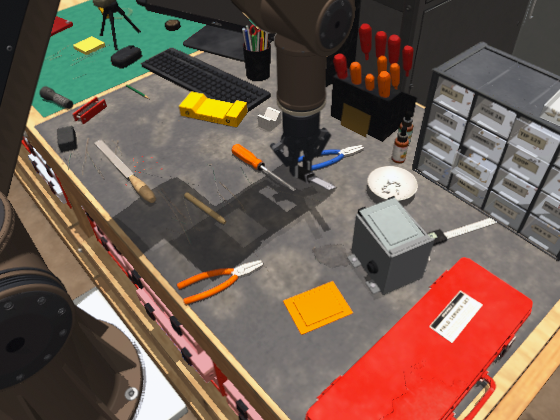

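The cover stays popped up at (393,225) and the lever is clear of the box. I now move to the empty patch around (300,230) in this view.

play_rows([
  {"xyz":[-0.6,-1,0],"roll":0,"gripper":0},
  {"xyz":[-1.8,-2.7,0],"roll":0,"gripper":0},
  {"xyz":[-3,-4.5,0],"roll":0,"gripper":0},
  {"xyz":[-4.2,-6.2,0.3],"roll":0,"gripper":0},
  {"xyz":[-4.8,-7,1],"roll":0,"gripper":0},
  {"xyz":[-4.8,-7,1.8],"roll":0,"gripper":0},
  {"xyz":[-4.8,-7,2.3],"roll":0,"gripper":0},
  {"xyz":[-4.8,-7,2.3],"roll":0,"gripper":0},
])

```text
clock: 11.2
eef_pos: [542.3, 48.7, 56.0]
tool_rot: [-0.0, 0.803, 0.595, -0.0]
contact_force: [0.1, 0.1, -0.8]
gripper_width: 0.237
```

```bash
python3 - <<'E'
from h import *
plan([540,50,30],-1.866)
snap('scene','scene10');crop('scene10',230,130,380,280,4,'c15')
E
```

```text
shift cm [ 0.06 -0.26  2.6 ] roll 0.0 cur leveryaw -1.866 eef [542.3  48.7  56. ] F [ 0.1  0.1 -0.8] M [-0.01 -0.06 -0.01] t 11.2 g 0.237 zaxis [-0.  0. -1.]
```

View pics/c15.png

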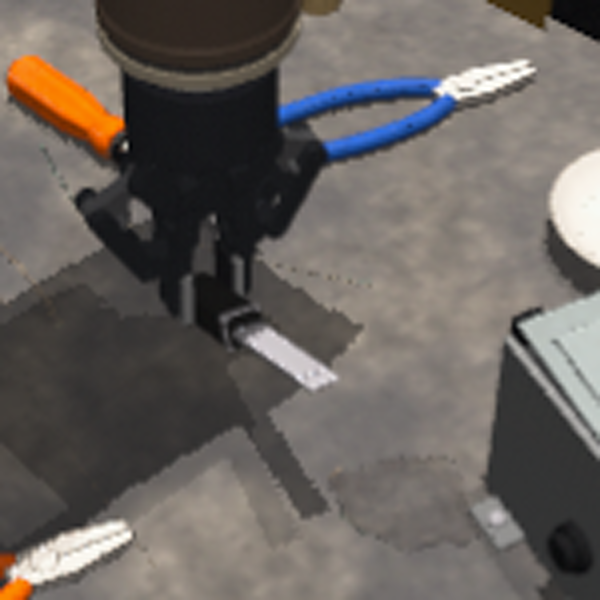

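play_rows([
  {"xyz":[0,0,0.5],"roll":0,"gripper":0},
  {"xyz":[0,0,1],"roll":0,"gripper":0},
  {"xyz":[0,0,1.4],"roll":0,"gripper":0},
  {"xyz":[0,0,1.8],"roll":0,"gripper":0},
  {"xyz":[0,0,2.1],"roll":0,"gripper":0},
  {"xyz":[0,0,2.4],"roll":0,"gripper":0},
  {"xyz":[0,0,2.7],"roll":0,"gripper":0},
  {"xyz":[0,0,2.7],"roll":0,"gripper":0},
])

```text
clock: 12.05
eef_pos: [541.6, 48.0, 31.1]
tool_rot: [0.0, 0.803, 0.596, 0.0]
contact_force: [-8.0, -9.1, 35.6]
gripper_width: 0.241
```

```bash
python3 - <<'E'
from h import *
plan([540,50,30],-1.866)
snap('scene','scene11');crop('scene11',230,130,380,280,4,'c16')
E
```

```text
shift cm [ 0.14 -0.21  0.11] roll 0.0 cur leveryaw -1.866 eef [541.6  48.   31.1] F [-8.  -9.1 35.6] M [-1.    1.42  0.09] t 12.05 g 0.241 zaxis [ 0. -0. -1.]
```

View pics/c16.png

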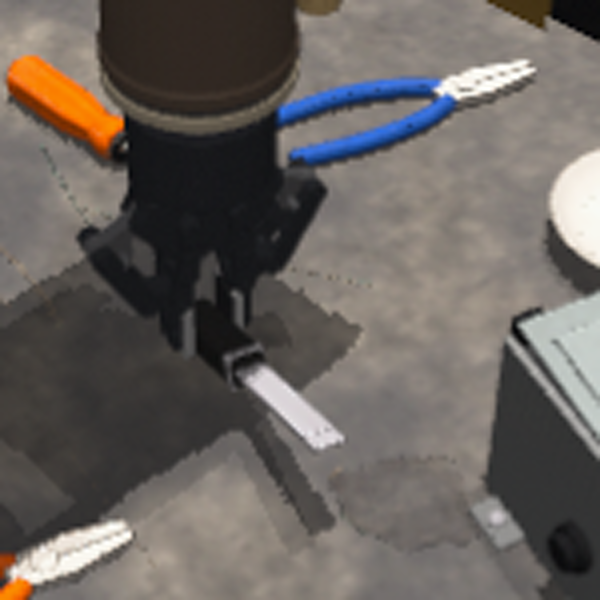

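play_rows([
  {"xyz":[0,0,-0.1],"roll":0,"gripper":0},
  {"xyz":[0,0,-0.2],"roll":0,"gripper":0},
  {"xyz":[0,0,-0.2],"roll":0,"gripper":30},
  {"xyz":[0,0,-0.2],"roll":0,"gripper":36},
  {"xyz":[0,0,-0.2],"roll":0,"gripper":45},
  {"xyz":[0,0,-0.2],"roll":0,"gripper":55},
  {"xyz":[0,0,-0.2],"roll":0,"gripper":60},
  {"xyz":[0,0,-0.2],"roll":0,"gripper":60},
])

```text
clock: 12.9
eef_pos: [541.7, 48.6, 31.8]
tool_rot: [-0.0, 0.803, 0.596, -0.0]
contact_force: [0.8, -0.2, 0.3]
gripper_width: 0.597
```

```bash
python3 - <<'E'
from h import *
plan([540,50,30],-1.866)
snap('scene','scene12');crop('scene12',230,130,380,280,4,'c17')
E
```

```text
shift cm [ 0.09 -0.2   0.18] roll 0.0 cur leveryaw -1.866 eef [541.7  48.6  31.8] F [ 0.8 -0.2  0.3] M [-0.03 -0.05 -0.01] t 12.9 g 0.597 zaxis [-0.  0. -1.]
```

View pics/c17.png

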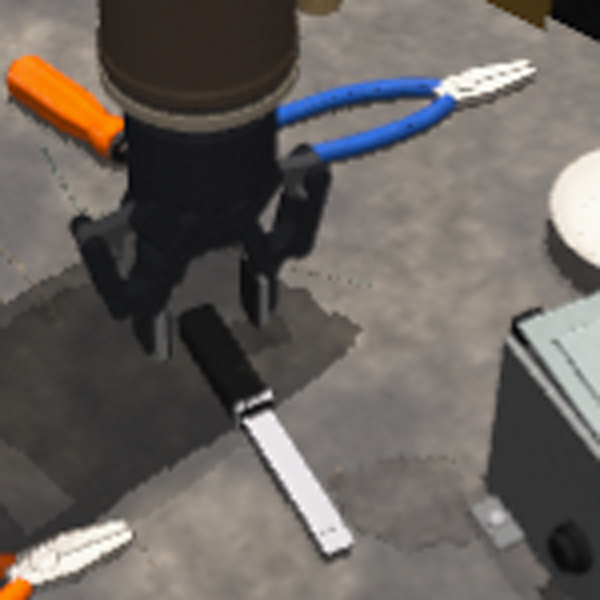

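Flat on the bench and free between the fingers. I back away straight up.

play_rows([
  {"xyz":[0,0,-1],"roll":0,"gripper":60},
  {"xyz":[0,0,-3],"roll":0,"gripper":60},
  {"xyz":[0,0,-6],"roll":0,"gripper":60},
  {"xyz":[0,0,-9],"roll":0,"gripper":60},
  {"xyz":[0,0,-12],"roll":0,"gripper":60},
  {"xyz":[0,0,-15],"roll":0,"gripper":60},
  {"xyz":[0,0,-16],"roll":0,"gripper":60},
  {"xyz":[0,0,-16],"roll":0,"gripper":60},
])

```text
clock: 13.75
eef_pos: [542.5, 48.6, 193.7]
tool_rot: [0.001, 0.803, 0.595, 0.001]
contact_force: [0.7, -0.2, -0.5]
gripper_width: 0.597
```

play_rows([
  {"xyz":[1,0,-1],"roll":0,"gripper":60},
  {"xyz":[3,0,-2],"roll":0,"gripper":60},
  {"xyz":[6,0,-3],"roll":0,"gripper":60},
  {"xyz":[9,0,-4],"roll":0,"gripper":60},
  {"xyz":[12,0,-5],"roll":0,"gripper":60},
  {"xyz":[14,0,-5],"roll":0,"gripper":60},
  {"xyz":[15,0,-5],"roll":0,"gripper":60},
  {"xyz":[15,0,-5],"roll":0,"gripper":60},
])

```text
clock: 14.55
eef_pos: [585.0, 192.8, 240.6]
tool_rot: [-0.0, 0.803, 0.596, -0.001]
contact_force: [0.3, -0.4, 0.0]
gripper_width: 0.605
```

```bash
python3 - <<'E'
from h import *
s=snap('scene','scene13');t=snap('top','top13')
crop('scene13',270,150,460,300,4,'c18');crop('top13',240,100,450,240,3.5,'c19')
np.set_printoptions(suppress=True,precision=1)
# cover front edge z from scene depth vs before; box frame
b=np.array([610.8,-188.5]);y=-1.866;c,n=np.cos(y),np.sin(y)
for k in ('scene0','scene13','top0','top13'):
    C=cloud(load(k)).reshape(-1,3); d=C[:,:2]-b; X=d@[c,n];Y=d@[-n,c]
    for x0,x1 in ((-51,-38),(-25,-5),(10,30)):
        m=(X>x0)&(X<x1)&(abs(Y)<30)&(C[:,2]>98)&(C[:,2]<140); print(k,x0,m.sum(),np.median(C[m,2]) if m.any() else None)
C=cloud(s).reshape(-1,3); e=np.array([541.7,48.6])
d=C[:,:2]-e; X=d@[c,n];Y=d@[-n,c]
for x0,x1 in ((-30,20),(60,130),(130,142)):
    m=(X>x0)&(X<x1)&(abs(Y)<5); print('lever',x0,np.percentile(C[m,2],[10,50,90]))
E
```

```text
scene0 -51 150 108.48088977868389
scene0 -25 261 111.64535436050708
scene0 10 278 111.5601760806363
scene13 -51 145 119.40038218772001
scene13 -25 279 118.38030476346869
scene13 10 292 114.6605215050385
top0 -51 208 109.59226850587169
top0 -25 315 112.51364344121627
top0 10 318 112.60676803408187
top13 -51 209 120.32863918104668
top13 -25 313 119.33215317825949
top13 10 313 115.48940104298758
lever -30 [16.4 18.9 19.9]
lever 60 [ 6.5 10.7 13.8]
lever 130 [ 5.7 10.  12.3]
```

View pics/c18.png

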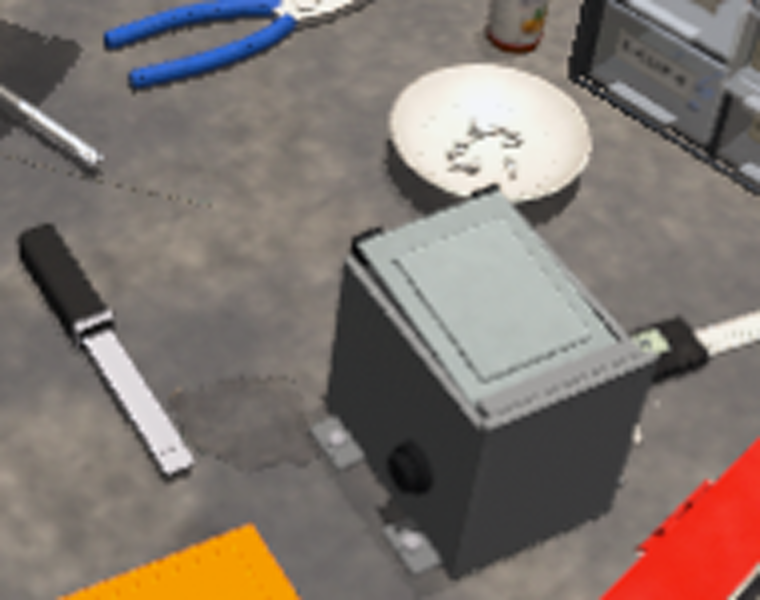

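View pics/c19.png

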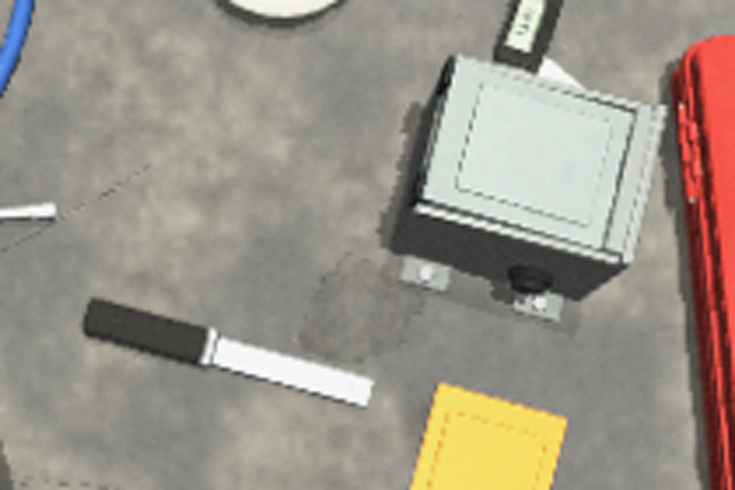

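The front of the cover has risen about 11 mm in both cameras. The lever lies flat, with handle top at 19 mm and blade at 10–11 mm. I'm handing in.

```bash
python3 -c "
from rig import arm
print(arm.get_state()['clock'],arm.get_state()['joint_vel'].round(3)); print(arm.close_job())"
```

```text
14.65 [-0.013 -0.009  0.003  0.001  0.001 -0.   ]
the job is handed in; nothing more can be done
None
```

The cover is popped up on its clips and the lever is back flat on the bench. I handed the job in at 14.65 s of the 51 s allowed, and no verdict was reported.

I gripped the lever by its handle, pushed the blade about 40 mm past the sill, and bore down about 54 mm. The lever pivoted in the pads to about 0.48 rad (estimated from the grip's travel). I then drew it out along its own slope, laid it on clear bench and backed the arm away.

**Last checks:**
- **Cover:** near the front edge it stands about 11 mm higher than at the start in both the scene and top depth images. It still sits on the box, tilted only slightly.
- **Lever:** it lies flat, with the handle top at about 19 mm and the blade at about 10–11 mm.
- **Arm:** the gripper is open and about 240 mm up, touching nothing. The joints were nearly still at hand-in (under 0.015 rad/s).

**Checks that disagreed or went less smoothly:**
- The scene camera put the held blade about 2 mm higher than the top camera. I used the top camera's height, which matched the height worked out from the grasp.
- Pressing the lever flat in the grip reached about 36 N at the wrist and flattened it only partly. I eased off and released it, and it dropped the rest of the way without trouble.
- The first grasp showed about 8 N upward, probably the fingertips resting on the bench.

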